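# Lock the chip into the gang programmer and start its socket

### The arm

A 7-joint arm with a two-finger parallel gripper is mounted at the origin on a cart in front of the work surface, level with it; the furniture and walls round the work are solid. World frame = base frame: x ahead of the robot, y to its left, z up, the work surface at z = 0. Lengths are in m, angles in rad, forces in N, time in s.
With the tool pointing down it reaches from about 0.4 to 0.85 m from the base axis. Payload 10.4 kg.
Tool frame: the origin (TCP) lies at the very end of the fingers, on their centre line; the grasp point (between the pads) lies 19 mm behind it (grip_point_offset is the distance from the TCP to the grasp point, in m); z points along the fingers, y is the line along which they close (so a half turn about z gives the same grasp; the last joint's range is limited). The gripper opens to 87 mm and grips with 3 to 60 N. Pads are 19 mm wide; open, the fingers measure 117 mm over their backs; the gripper's body (75 mm by 190 mm) begins 51 mm behind the grasp point.
Start: joints at [1.161, 0.332, -0.065, 1.46, 0.022, 1.35, -0.088], TCP at [0.236, -0.579, 0.223] pointing down, gripper open.
Joint ranges: [-2.6, 2.6], [-0.5, 2.12], [-1.47, 1.34], [0.16, 2.42], [-1.27, 4.41], [0.06, 2.06], [-2.6, 2.6]. Speed limits (rad/s): [2.22, 2.22, 2.79, 2.79, 3.14, 3.14, 3.14].

### API

Orientations are given as a unit quaternion [x, y, z, w].
In Python, from bench import * gives the robot as it stands.
- The arm moves only by the tool play_rows, never from a script. Its argument "increments" is text: rows parted by semicolons, each of 7 numbers parted by spaces: the turn, a rotation vector about the tool's x, y, z in rad, then the shift along the tool's x, y, z in m, then the opening, from 0 (shut) to 1 (fully open). A call has 1 to 8 rows; each row is the pose to reach, as a shift and turn from the pose commanded when the call began, along the tool's axes at that moment; what a row does not reach only later rows make up. A row lasts 1/10 s, in which the tool goes at most 50 mm and 8.59 degrees, less where a joint would pass 70% of its speed; a pose out of reach is approached as far as the arm can. A call with a gripper value outside its range is refused whole. The fingers move at their own pace and stop on an object; "grip_force" is the grip in N (left out, the last holds). Time passes only in rows, so rows that repeat a pose let the fingers close. It gives the time, the measured TCP pose, the force, the opening and the grip force at its end, in the units of the state.
- read_state(): the state, without advancing time (a new reading comes with each control period).
- camera(name): name is "scene" or "top" or "wrist"; returns a dict with "color" (384x512x3 uint8, red, green, blue), "fx", "fy", "cx", "cy" (pixels), "camera_from_world" (4x4, takes a point from world to camera coordinates); the wrist camera has in their place "mount" (4x4, takes a point from camera to tool coordinates, whose origin is the TCP and whose axes are the flange's). Camera axes: x right, y down, z forward; pixel columns grow to the right and rows downward; lengths in m; the calibration is good to about 2 mm. A picture is of the moment at which its call begins: read the wrist's pose just before it. There is no depth.
- close_job(): hands the job in; it is judged then, once.
The state is a dict: "time": time; "joint_positions": joint angles; "joint_vel": joint speeds; "joint_torque": joint torques, N m; "ee_pos": TCP position; "eef_rot": TCP orientation; "ft_force": force on the tool from outside, world axes, zero at the start; "torque": the same for the moment, N m; "width": finger opening in m; "grip_force": force on a finger pad.
Only numpy, scipy, OpenCV 4.12 (cv2) and the standard library are available. Lean on these libraries where they do the work, as an engineer would, in place of code of your own. Each camera call takes 0.05 s, during which the arm holds its last target. There are 200 camera calls.

### The job

A chip lies loose in one of the three sockets of the gang programmer. With the closed fingertips, gently push that socket's upright lever all the way down flat so that the chip is locked, and only then press the green button in front of the same socket fully down and let it come up again. Grasp and lift nothing, keep the chip seated, leave the levers and buttons of the two empty sockets and everything lying around as they are, and move the hand clear.

Things in the scene. Friction and masses are not known exactly. Their poses are not given: they have to be found in the camera images.
- programmer: light grey flat case of the gang programmer, 200 x 262 x 34 mm, fixed; origin at the centre of its underside, x towards its rear, y to its left. Three like socket plates lie side by side on it, 82 mm apart along y, in any order. Each carries a teal chip socket (66 x 30 mm, top 52 mm above the work surface) with a steel lever at its rear end and a green button 14 mm across in front.
- chip: black 28-pin chip, 37 x 14 mm, with its legs loose in the slots of the loaded socket, its top 56 mm above the work surface; origin at the centre of its body's underside; x along the socket towards the lever, whose pivot is 47 mm from the origin along x. Nothing holds it until the lever is down, so it is easily knocked out.
- lever_loaded (a joint): lever of the socket that holds the chip, rad: 0 upright (socket open), 1.5 down flat against its stop (chip locked). On its way it closes brass contact strips on the chip's legs. Starts at 0 to 0.3, turns stiffly (1 to 2 N at its tip) and stays where it is left.
- lever_loaded_pivot (a point): pivot of that lever, fixed, 47 mm above the work surface; x along the socket away from chip and button, the way the lever falls, y across, z up. Lever: 4 mm rod, 30 mm long, in the plane y = 0, with an 8 mm ball end; flat, the ball's top is 6 mm above the pivot and 30 mm out. Bearing cheeks beside the rod rise 4 mm above the pivot, to 6 mm along x; the plate lies 9 mm below it.
- lever_loaded_tip (a point): centre of the 8 mm ball at the end of that lever, 30 mm from the pivot; upright it stands 77 mm above the work surface.
- button_loaded_top (a point): top centre of the loaded socket's green button, 14 mm across, 50 mm above the work surface; in the frame of the lever's pivot it lies at x = -107 mm, y = -10 mm. It is 37 mm from the socket's near end; a black bezel round it lies 9 mm lower.
- button_loaded (a joint): travel of that button, m: 0 up, 0.004 fully down; it springs back. Begins to move at 1.5 N, fully down at 4 N.
- button_spare_1 (a joint): travel of the green button of one empty socket, m: 0 up, 0.004 down; leave it alone.
- button_spare_1_top (a point): top centre of the green button of one empty socket.
- lever_spare_1_tip (a point): ball end of the upright lever of one empty socket, alike in size; leave it standing as it is.
- button_spare_2 (a joint): travel of the green button of the other empty socket, m: 0 up, 0.004 down; leave it alone.
- button_spare_2_top (a point): top centre of the green button of the other empty socket.
- lever_spare_2_tip (a point): ball end of the upright lever of the other empty socket, alike in size; leave it standing as it is.
- ic_clip: black IC test clip, 18 x 55 x 12 mm, lying loose beside the programmer's left side; origin at the centre of its underside, y along it.
- tweezers_black: black tweezers, 14 x 122 x 9 mm, lying loose beside the programmer's right side; origin at the centre of the underside, y along them.
- tape_roll: roll of amber tape lying flat and loose behind the programmer, 57 x 63 mm, 12 mm high; origin at the centre of its underside.
- digital_microscope: screen microscope standing fixed to the left of the programmer, upright, 397 mm high; keep the arm clear of it. Origin at the work surface; x and y axes as the world's. From the origin its base reaches 123 mm either way in x and -19 to 119 mm in y; its screen, 270 to 398 mm up, reaches -123 to 85 mm in y and -18 to 29 mm in x.

How it is judged:
On the way, in this order (a step that is already met when the one before it is completed fails the run):
1. the lever of the loaded socket is down flat (value of joint lever_loaded above 1.4 rad), for 0.2 s.
2. then the green button of the loaded socket is fully down (value of joint button_loaded above 0.003 m), for 0.1 s.
At the end, for the whole second after the job is handed in: The loaded socket's lever is within 0.1 rad of flat, its button is up again, the chip is still seated (within 4 mm of where it was, not tilted), the empty sockets' levers (6 mm) and buttons and the things lying around (15 mm) are where they were (value of joint lever_loaded above 1.4 rad and value of joint each of button_loaded, button_spare_1, button_spare_2 below 0.001 m and distance of chip from where it was at the start of the episode below 0.004 m and angle between chip's own z axis and vertical below 0.12 rad and distance of each of lever_spare_1_tip, lever_spare_2_tip from where it was at the start of the episode below 0.006 m and distance of each of ic_clip, tweezers_black, tape_roll from where it was at the start of the episode below 0.015 m); the robot touches nothing.
It fails at once if the loaded socket's button is pressed while its lever is not down (value of joint button_loaded above 0.0015 m and value of joint lever_loaded below 1.35 rad).
It fails at once if the chip is lifted or knocked from its seat (distance of chip from where it was at the start of the episode above 0.004 m or angle between chip's own z axis and vertical above 0.2 rad).
It fails at once if a lever or button of an empty socket is moved (distance of any of lever_spare_1_tip, lever_spare_2_tip from where it was at the start of the episode above 0.006 m or value of joint any of button_spare_1, button_spare_2 above 0.0015 m).
It fails at once if something lying around is moved or lifted (distance of any of ic_clip, tweezers_black, tape_roll from where it was at the start of the episode above 0.015 m).
It fails at once if the fingers press anything with more than 30 N (contact force between the fingers and anything else above 30 N).
It also fails if it takes over 45 s, if anything falls off the work surface, if the arm or the gripper's body presses on something with over 40 N, if the wrist force passes 120 N, or if a joint passes its speed limit or range.

## Working session

There is one attempt and no reset: what is moved stays moved. The work goes in short steps, Python scripts to look and compute and a tool call to move; the robot and the scene stay as the last step left them, time stands still between calls to the robot, and variables do not carry over. Pictures are saved under pics/ and viewed, at most 10 in all, crops included, and the job is handed in when it is done.

Besides the shell and the picture viewer there is one more tool, called after ">>>" as name(argument=value, ...), one argument or row to a line, values as JSON. play_rows: Moves the arm, as the interface text tells. Its arguments: {"type":"object","properties":{"increments":{"type":"string"},"grip_force":{"type":"number"}},"required":["increments"]}

```bash
mkdir -p pics; ls; python3 - <<'E'
from bench import *
import cv2,numpy as np
s=read_state();print(s)
a=camera("top");b=camera("scene")
for n,c in(("top",a),("scene",b)):
    cv2.imwrite(f"pics/{n}0.png",c["color"][:,:,::-1]);print(n,c["fx"],c["fy"],c["cx"],c["cy"],np.round(c["camera_from_world"],4).tolist())
E
```

```text
pics
{'time': 0.0, 'joint_positions': array([ 1.16141321,  0.33286488, -0.06470218,  1.46094289,  0.02158798,
        1.34982853, -0.08848026]), 'joint_vel': array([ 0.00063608, -0.00013299,  0.00179473,  0.00199252,  0.00070738,
        0.00080405,  0.0002825 ]), 'joint_torque': array([ 2.54081078e-04, -6.23238873e+01,  2.51765916e-02, -3.89903104e+01,
       -6.13408908e-02,  3.95816762e-02,  1.64718108e-04]), 'ee_pos': array([ 0.23562096, -0.5784916 ,  0.22175753]), 'eef_rot': array([ 9.81353978e-01,  1.92207997e-01, -1.52857902e-04, -6.56829237e-04]), 'ft_force': array([-0.01125993,  0.04381626, -0.09413301]), 'torque': array([-0.04538805, -0.0200613 ,  0.00056946]), 'grip_force': 0.0, 'width': 0.08692783851391868}
top 489.38480232891544 489.38480232891544 259.01026047605586 183.36718115252583 [[0.006, -0.9999, 0.0124, -0.1762], [-0.9855, -0.0081, -0.1697, 0.5529], [0.1698, -0.0112, -0.9854, 1.075], [0.0, 0.0, 0.0, 1.0]]
scene 464.2292342728721 464.2292342728721 253.99124216392872 192.66520207498166 [[0.8782, -0.4783, -0.0012, -0.5531], [-0.3379, -0.6186, -0.7093, 0.163], [0.3385, 0.6233, -0.7049, 1.278], [0.0, 0.0, 0.0, 1.0]]
```

View pics/top0.png

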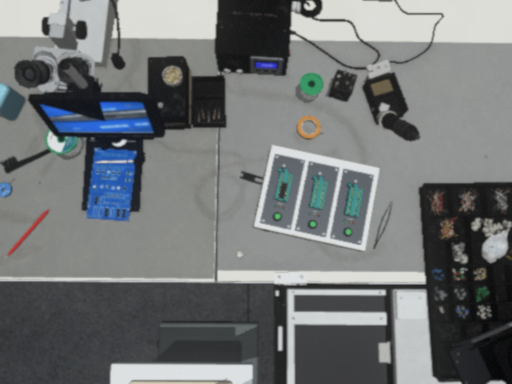

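View pics/scene0.png

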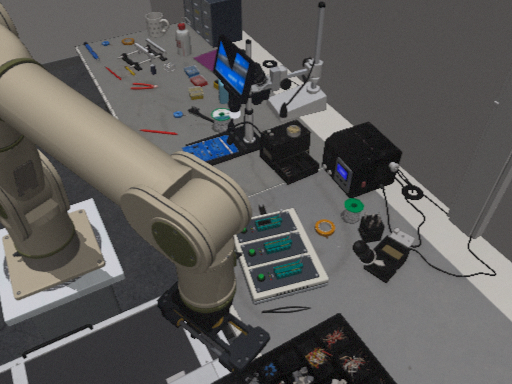

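The top view shows the programmer around (317,197), with green buttons at about (277,216), (312,224) and (348,232). The left socket, at (283,185), seems to hold the dark chip. The scene view shows the same sockets, with the left one at (262,222).

```bash
cat > h.py <<'E'
import cv2,numpy as np
from bench import *
def ray(c,u,v,T=None):
    d=np.array([(u-c["cx"])/c["fx"],(v-c["cy"])/c["fy"],1.])
    if T is None: T=np.linalg.inv(c["camera_from_world"])
    return T[:3,3],T[:3,:3]@d
def plane(c,u,v,z,T=None):
    o,d=ray(c,u,v,T); return o+d*(z-o[2])/d[2]
def tri(r1,r2):
    (o,d),(p,e)=r1,r2
    A=np.stack([d,-e],1);t=np.linalg.lstsq(A,p-o,rcond=None)[0]
    a,b=o+d*t[0],p+e*t[1];return (a+b)/2,np.linalg.norm(a-b)
def blobs(c,lo,hi,amin,amax,roi=None):
    m=cv2.inRange(cv2.cvtColor(c["color"],cv2.COLOR_RGB2HSV),np.array(lo),np.array(hi))
    if roi: 
        k=np.zeros_like(m);x0,y0,x1,y1=roi;k[y0:y1,x0:x1]=1;m*=k
    n,l,s,ce=cv2.connectedComponentsWithStats(m)
    return [(ce[i].round(2),s[i,4]) for i in range(1,n) if amin<=s[i,4]<=amax]
E
python3 - <<'E'
from h import *
t=camera("top");s=camera("scene")
bt=blobs(t,(45,140,60),(75,255,255),10,200,(240,140,390,260));bs=blobs(s,(45,140,60),(75,255,255),10,200,(225,200,340,300))
print(bt,bs)
for c,n in bt: print(plane(t,*c,.05).round(4))
for c,n in bs: print(plane(s,*c,.05).round(4))
A=cv2.resize(t["color"][135:255,245:385],None,fx=5,fy=5,interpolation=2)
B=cv2.resize(s["color"][195:305,220:340],None,fx=5,fy=5,interpolation=2)
cv2.imwrite("pics/a.png",A[:,:,::-1]);cv2.imwrite("pics/b.png",B[:,:,::-1])
E
```

```text
[] [(array([251.58, 251.08]), np.int32(26)), (array([260.6 , 275.96]), np.int32(25))]
[ 0.4626 -0.2939  0.05  ]
[ 0.4452 -0.3736  0.05  ]
```

View pics/a.png

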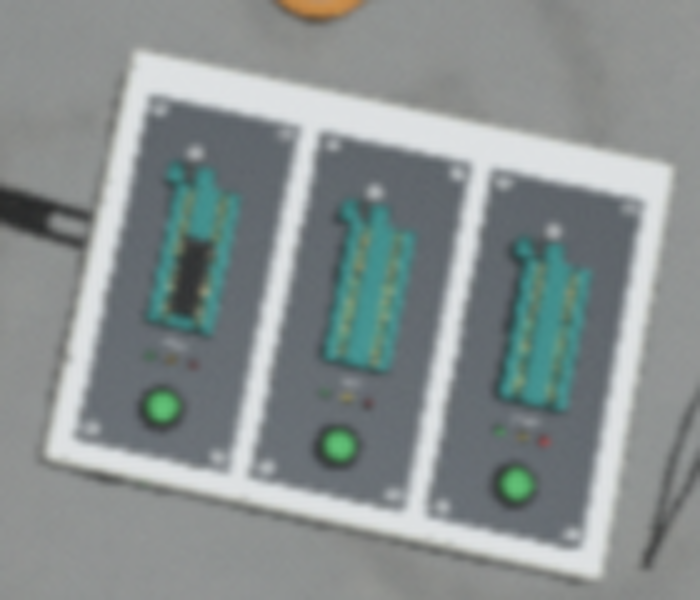

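View pics/b.png

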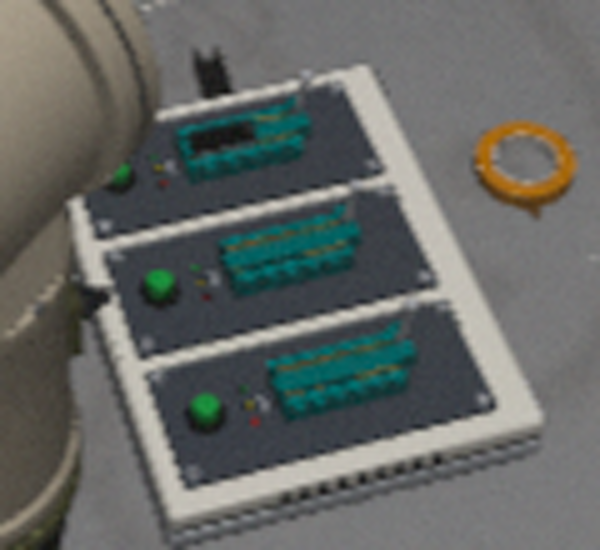

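The left socket holds the chip: in crop a.png it lies at about (190,278), with the lever ball at (195,153) and the button at (161,408). In b.png the arm partly hides this socket's button, at about (120,178).

```bash
python3 - <<'E'
from h import *
t=camera("top");s=camera("scene");w=camera("wrist")
print(np.round(w["mount"],3).tolist(),w["fx"])
f=lambda x,o:(x+.5)/5-.5+o
for n,p,z in(("b1",(161,408),.05),("b2",(338,446),.05),("b3",(516,485),.05),("l1",(195,153),.077),("l2",(375,192),.077),("l3",(554,231),.077)):
    print(n,plane(t,f(p[0],245),f(p[1],135),z).round(4))
for p,z in(((120,178),.05),((160,288),.05),((205,412),.05),((305,78),.077)): print("s",plane(s,f(p[0],220),f(p[1],195),z).round(4))
print("screen",plane(t,97,115,.33),plane(t,165,120,.33))
E
```

```text
[[0.002, -0.968, -0.251, 0.067], [1.0, 0.002, 0.001, 0.001], [-0.0, -0.251, 0.968, -0.163], [0.0, 0.0, 0.0, 1.0]] 333.1292847713417
b1 [ 0.4786 -0.213   0.05  ]
b2 [ 0.462  -0.2932  0.05  ]
b3 [ 0.4449 -0.3735  0.05  ]
l1 [ 0.5911 -0.2271  0.077 ]
l2 [ 0.5739 -0.308   0.077 ]
l3 [ 0.5568 -0.3882  0.077 ]
s [ 0.4776 -0.2203  0.05  ]
s [ 0.4609 -0.2972  0.05  ]
s [ 0.4437 -0.3763  0.05  ]
s [ 0.5907 -0.2258  0.077 ]
screen [0.62438562 0.11458472 0.33      ] [ 0.61649752 -0.00421023  0.33      ]
```

>>> play_rows(
  increments="0 0 0.04 0.02 -0.01 0 0; 0 0 0.1 0.05 -0.026 0 0; 0 0 0.17 0.09 -0.046 0 0; 0 0 0.25 0.13 -0.067 0 0; 0 0 0.33 0.17 -0.087 0 0; 0 0 0.4 0.2 -0.103 0 0; 0 0 0.4 0.2 -0.103 0 0; 0 0 0.4 0.2 -0.103 0 0",
  grip_force=20,
)

```text
time: 1.15
ee_pos: [0.3825, -0.4076, 0.2227]
eef_rot: [1.0, -0.005, -0.0, 0.0]
ft_force: [-0.3, -0.8, -0.5]
width: 0.0309
grip_force: 0.0
```

>>> play_rows(
  increments="0 0 0.03 0.02 -0.025 0 0; 0 0 0.07 0.05 -0.06 0 0; 0 0 0.12 0.085 -0.1 0 0; 0 0 0.16 0.12 -0.14 0 0; 0 0 0.19 0.145 -0.17 0 0; 0 0 0.195 0.156 -0.184 0 0; 0 0 0.195 0.156 -0.184 0 0; 0 0 0.195 0.156 -0.184 0 0",
)

```text
time: 1.95
ee_pos: [0.5398, -0.228, 0.2223]
eef_rot: [0.995, -0.105, -0.0, 0.0]
ft_force: [-0.3, -0.1, -0.5]
width: 0.0002
grip_force: 0.0
```

```bash
cat >> h.py <<'E'
from scipy.spatial.transform import Rotation as R
def wrist():
    s=read_state();w=camera("wrist");T=np.eye(4);T[:3,:3]=R.from_quat(s["eef_rot"]).as_matrix();T[:3,3]=s["ee_pos"]
    return s,w,T@w["mount"]
E
python3 - <<'E'
from h import *
s,w,T=wrist();print(s["time"],s["ee_pos"],s["eef_rot"],s["width"],s["ft_force"])
cv2.imwrite("pics/w0.png",w["color"][:,:,::-1])
np.savez("w0.npz",T=T,c=w["color"])
for c,n in blobs(w,(45,100,60),(75,255,255),40,3000): print(c,n,plane(w,*c,.05,T).round(4))
E
```

```text
1.95 [ 0.53982144 -0.22795143  0.22228171] [ 9.94517468e-01 -1.04569294e-01 -3.36787872e-04  3.94267017e-04] 0.00016949728146468625 [-0.29343231 -0.05325956 -0.54440239]
[401.32 225.92] 178 [ 0.447  -0.3744  0.05  ]
```

View pics/w0.png

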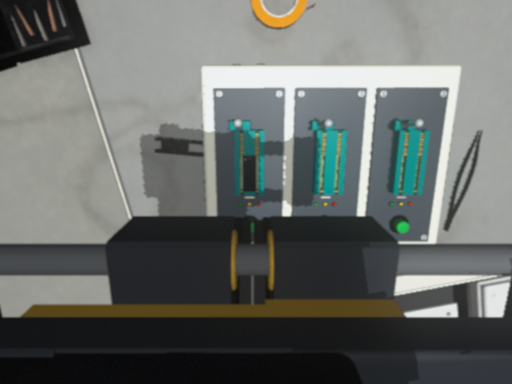

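The wrist view shows the loaded socket's chip at (250,172) and its lever ball at (238,123). The gripper hides its button. I'll step back toward the robot for a second view.

>>> play_rows(
  increments="0 0 0 -0.03 0 0 0; 0 0 0 -0.07 0 0 0; 0 0 0 -0.1 0 0 0; 0 0 0 -0.1 0 0 0; 0 0 0 -0.1 0 0 0",
)

```text
time: 2.5
ee_pos: [0.4419, -0.2072, 0.2231]
eef_rot: [0.994, -0.105, 0.001, 0.001]
ft_force: [0.3, 0.3, -0.3]
width: 0.0004
grip_force: 0.0
```

```bash
python3 - <<'E'
from h import *
s,w,T=wrist();print(s["time"],s["ee_pos"],s["eef_rot"])
np.savez("w1.npz",T=T,c=w["color"])
for c,n in blobs(w,(45,100,60),(75,255,255),40,3000): print(c,n,plane(w,*c,.05,T).round(4))
Z=np.load("w0.npz");a=Z["c"][100:200,215:295];p=plane(w,0,0,0,T)
b=w["color"]
# project guess of pivot
P=np.linalg.inv(T)@np.array([.587,-.227,.06,1]);u=int(w["cx"]+w["fx"]*P[0]/P[2]);v=int(w["cy"]+w["fy"]*P[1]/P[2]);print(u,v)
x0,y0=max(u-40,0),max(v-30,0);b=b[y0:y0+100,x0:x0+80];print(x0,y0,a.shape,b.shape)
h=max(len(a),len(b));b=cv2.copyMakeBorder(b,0,h-len(b),0,0,0)
cv2.imwrite("pics/w01.png",cv2.resize(np.hstack([a,b]),None,fx=5,fy=5,interpolation=2)[:,:,::-1])
E
```

```text
2.5 [ 0.44191985 -0.20716621  0.22314202] [ 9.94423078e-01 -1.05461316e-01  5.84043538e-04  5.57931172e-04]
[412.55 132.03] 176 [ 0.4465 -0.3746  0.05  ]
[248.84 132.61] 164 [ 0.4801 -0.2143  0.05  ]
[330.57 132.46] 168 [ 0.4632 -0.2943  0.05  ]
237 11
197 0 (100, 80, 3) (100, 80, 3)
```

View pics/w01.png

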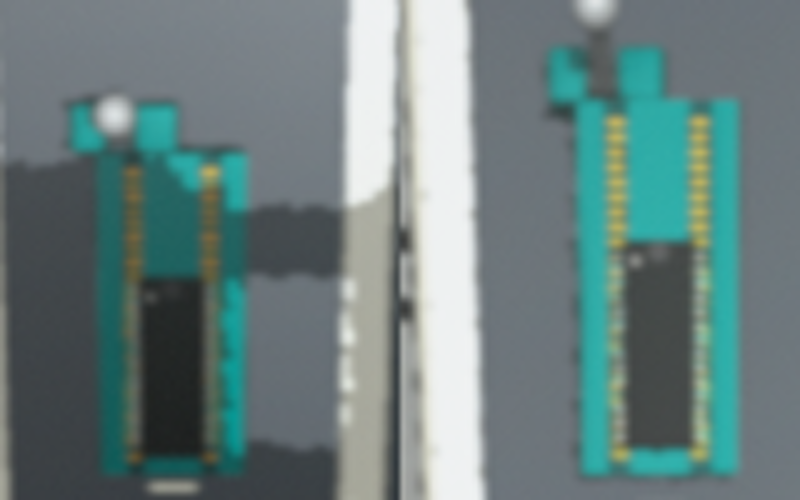

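The left crop shows the ball at (115,116), which is full-frame (237.6,122.8). The right crop shows the ball at (597,7), or (236,1), and the chip centred at (660,344).

```bash
python3 - <<'E'
from h import *
w=camera("wrist");T0=np.load("w0.npz")["T"];T1=np.load("w1.npz")["T"]
f=lambda x,y,ox,oy:((x+.5)/5-.5+ox,(y+.5)/5-.5+oy)
b0=f(115,116,215,100);b1=f(197,7,197,0)
p,e=tri(ray(w,*b0,T0),ray(w,*b1,T1));print("ball",p,e)
t=camera("top");print(tri(ray(t,284,165.6),ray(w,*b0,T0)))
th=np.deg2rad(-11.84);X=np.array([np.cos(th),np.sin(th),0]);Y=np.array([-X[1],X[0],0])
btn=np.array([.4798,-.2140,.05]);piv=btn+.107*X+.010*Y;piv[2]=.047
c0=plane(w,*f(171.5,368,215,100),.056,T0);c1=plane(w,*f(259.5,344,197,0),.056,T1)
print("chip",c0,c1,"piv from chip",c0+.047*X,c1+.047*X)
print("piv",piv,"ball rel",(p-piv)@X,(p-piv)@Y,p[2]-piv[2])
E
```

```text
ball [ 0.59088737 -0.22745925  0.07837697] 0.00015859331993103826
(array([ 0.59060673, -0.22771713,  0.07583938]), np.float64(0.0006812367145990635))
chip [ 0.53854833 -0.22669343  0.056     ] [ 0.53889489 -0.22666401  0.056     ] piv from chip [ 0.58454838 -0.23633686  0.056     ] [ 0.58489494 -0.23630744  0.056     ]
piv [ 0.5865753  -0.22616695  0.047     ] ball rel 0.00448548015733384 -0.00038005872083038275 0.03137697303767807
```

>>> play_rows(
  increments="0 0 0 0.03 -0.003 0 0; 0 0 0 0.075 -0.007 0 0; 0 0 0 0.11 -0.01 0.01 0; 0 0 0 0.1275 -0.0117 0.04 0; 0 0 0 0.1275 -0.0117 0.08 0; 0 0 0 0.1275 -0.0117 0.11 0; 0 0 0 0.1275 -0.0117 0.125 0; 0 0 0 0.1275 -0.0117 0.125 0",
)

```text
time: 3.45
ee_pos: [0.569, -0.2201, 0.0953]
eef_rot: [0.995, -0.104, -0.002, -0.001]
ft_force: [-0.4, -0.5, 0.6]
width: 0.0002
grip_force: 0.0
```

```bash
cat >> h.py <<'E'
th=np.deg2rad(-11.84);X=np.array([np.cos(th),np.sin(th),0]);Y=np.array([-X[1],X[0],0])
PIV=np.array([.5866,-.2262,.047])
def rel():
    s=read_state();d=s["ee_pos"]-PIV;M=R.from_quat(s["eef_rot"]).as_matrix()
    print("t",s["time"],"rel mm",np.round([d@X*1e3,d@Y*1e3,d[2]*1e3],1),"F",s["ft_force"].round(2),"tool axes",M.T.round(3).tolist())
E
python3 - <<'E'
from h import *
rel();s,w,T=wrist()
cv2.imwrite("pics/w2.png",cv2.resize(w["color"][60:310,100:412],None,fx=2,fy=2)[:,:,::-1])
E
```

```text
t 3.45 rel mm [-18.5   2.4  48.3] F [-0.44 -0.55  0.56] tool axes [[0.978, -0.207, -0.004], [-0.207, -0.978, -0.001], [-0.004, 0.002, -1.0]]
```

View pics/w2.png

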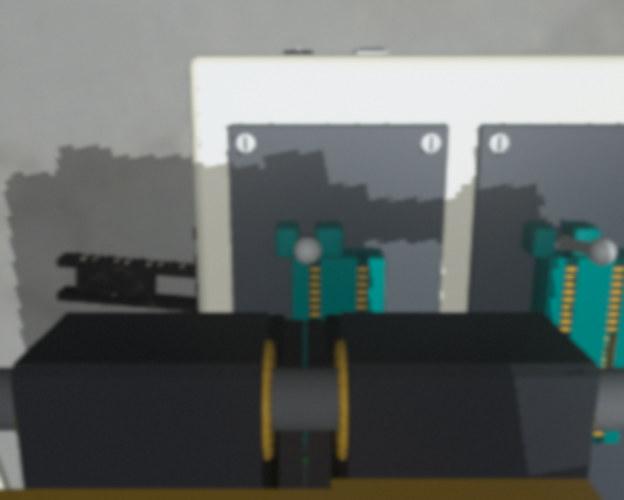

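The picture shows the ball at (307,250), in line with the finger seam at (305,330), and the fingers on its chip side. Next I'll lower the tips and push forward.

>>> play_rows(
  increments="0 0 0 0 0.002 0.01 0; 0 0 0 0 0.002 0.02 0; 0 0 0 0 0.002 0.028 0; 0 0 0 0 0.002 0.028 0; 0 0 0 0.004 0.002 0.028 0; 0 0 0 0.008 0.002 0.028 0; 0 0 0 0.011 0.002 0.028 0; 0 0 0 0.014 0.002 0.028 0",
)

```text
time: 4.3
ee_pos: [0.5834, -0.2252, 0.0696]
eef_rot: [0.995, -0.104, -0.0, 0.0]
ft_force: [-2.5, -0.2, -0.6]
width: 0.0004
grip_force: 0.7
```

```bash
python3 -c "
from h import *
rel()"
```

```text
t 4.3 rel mm [-3.3  0.3 22.6] F [-2.53 -0.22 -0.58] tool axes [[0.978, -0.207, -0.0], [-0.207, -0.978, 0.0], [-0.0, -0.0, -1.0]]
```

>>> play_rows(
  increments="0 0 0 0.003 0 0.001 0; 0 0 0 0.006 0 0.003 0; 0 0 0 0.009 0 0.005 0; 0 0 0 0.011 0 0.007 0; 0 0 0 0.013 0 0.009 0; 0 0 0 0.014 0 0.01 0; 0 0 0 0.014 0 0.01 0",
)

```text
time: 5.0
ee_pos: [0.5969, -0.2281, 0.0593]
eef_rot: [0.995, -0.104, -0.0, -0.0]
ft_force: [-0.1, -0.3, 0.7]
width: 0.0005
grip_force: 0.3
```

```bash
python3 -c "
from h import *
rel()"
```

```text
t 5.0 rel mm [10.5  0.3 12.3] F [-0.11 -0.25  0.74] tool axes [[0.978, -0.207, -0.0], [-0.207, -0.978, -0.0], [-0.0, 0.0, -1.0]]
```

>>> play_rows(
  increments="0 0 0 -0.003 0 0 0; 0 0 0 -0.003 0 -0.016 0; 0 0 0 0.006 0 -0.016 0; 0 0 0 0.0185 0 -0.016 0; 0 0 0 0.0185 0 -0.016 0; 0 0 0 0.0185 0 -0.01 0; 0 0 0 0.0185 0 -0.005 0; 0 0 0 0.0185 0 -0.001 0",
)

```text
time: 5.8
ee_pos: [0.6151, -0.2319, 0.0603]
eef_rot: [0.995, -0.104, 0.0, 0.0]
ft_force: [0.9, -0.3, 3.3]
width: 0.0006
grip_force: 1.3
```

>>> play_rows(
  increments="0 0 0 0 0 0.002 0; 0 0 0 0 0 0.004 0; 0 0 0 0 0 0.006 0; 0 0 0 0 0 0.0075 0; 0 0 0 0 0 0.0085 0; 0 0 0 0 0 0.0085 0",
)

```text
time: 6.4
ee_pos: [0.6153, -0.232, 0.0527]
eef_rot: [0.995, -0.104, 0.0, 0.0]
ft_force: [0.1, 0.4, 6.0]
width: 0.0002
grip_force: 3.1
```

```bash
python3 -c "
from h import *
rel()"
```

```text
t 6.4 rel mm [29.2  0.2  5.7] F [0.06 0.43 6.01] tool axes [[0.978, -0.207, 0.001], [-0.207, -0.978, 0.0], [0.001, -0.0, -1.0]]
```

>>> play_rows(
  increments="0 0 0 0 0 0.001 0; 0 0 0 0 0 0.002 0; 0 0 0 0 0 0.002 0; 0 0 0 0 0 0.002 0",
)

```text
time: 6.8
ee_pos: [0.6155, -0.232, 0.0521]
eef_rot: [0.995, -0.104, 0.001, 0.0]
ft_force: [-4.4, 1.8, 15.4]
width: 0.0007
grip_force: 8.3
```

```bash
python3 -c "
from h import *
rel()"
```

```text
t 6.8 rel mm [29.5  0.3  5.1] F [-4.43  1.81 15.45] tool axes [[0.978, -0.207, 0.001], [-0.207, -0.978, 0.0], [0.001, -0.001, -1.0]]
```

>>> play_rows(
  increments="0 0 0 0 0 -0.01 0; 0 0 0 0 0 -0.05 0; 0 0 0 -0.02 0.001 -0.07 0; 0 0 0 -0.06 0.005 -0.07 0; 0 0 0 -0.1 0.008 -0.07 0; 0 0 0 -0.1365 0.0105 -0.06 0; 0 0 0 -0.1365 0.0105 -0.04 0; 0 0 0 -0.1365 0.0105 -0.04 0",
)

```text
time: 7.6
ee_pos: [0.4768, -0.2136, 0.0882]
eef_rot: [0.995, -0.104, -0.002, -0.0]
ft_force: [0.0, -0.1, 0.1]
width: 0.0005
grip_force: 0.0
```

```bash
python3 - <<'E'
from h import *
rel();s,w,T=wrist()
cv2.imwrite("pics/w3.png",cv2.resize(w["color"][0:250,130:440],None,fx=2,fy=2)[:,:,::-1])
E
```

```text
t 7.6 rel mm [-110.1  -10.2   41.2] F [ 0.03 -0.12  0.08] tool axes [[0.978, -0.207, -0.004], [-0.207, -0.978, -0.0], [-0.004, 0.001, -1.0]]
```

View pics/w3.png

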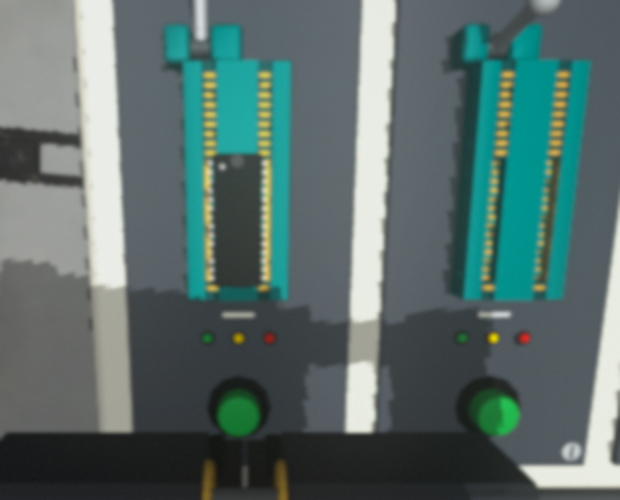

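The lever now lies flat, with its rod running straight back from (200,20). The chip is seated at (238,220), and the button at (238,412) sits just ahead of the tips. I'll press the button now.

>>> play_rows(
  increments="0 0 0 0.002 0 0.01 0; 0 0 0 0.002 0 0.025 0; 0 0 0 0.002 0 0.034 0; 0 0 0 0.002 0 0.037 0; 0 0 0 0.002 0 0.039 0; 0 0 0 0.002 0 0.041 0; 0 0 0 0.002 0 0.0425 0; 0 0 0 0.002 0 0.0425 0",
)

```text
time: 8.45
ee_pos: [0.4816, -0.2144, 0.048]
eef_rot: [0.995, -0.104, 0.0, 0.0]
ft_force: [-0.2, 0.3, 3.2]
width: 0.0002
grip_force: 1.6
```

```bash
python3 -c "
from h import *
rel()"
```

```text
t 8.45 rel mm [-105.2  -10.     1. ] F [-0.17  0.3   3.21] tool axes [[0.978, -0.207, 0.001], [-0.207, -0.978, 0.0], [0.001, -0.0, -1.0]]
```

>>> play_rows(
  increments="0 0 0 -0.001 0 0.001 0; 0 0 0 -0.001 0 0.002 0; 0 0 0 -0.001 0 0.003 0; 0 0 0 -0.001 0 0.003 0; 0 0 0 -0.001 0 0.003 0; 0 0 0 -0.001 0 0.003 0",
)

```text
time: 9.05
ee_pos: [0.4814, -0.2144, 0.0466]
eef_rot: [0.995, -0.104, 0.001, 0.0]
ft_force: [-3.9, 2.6, 20.0]
width: 0.0006
grip_force: 10.2
```

```bash
python3 -c "
from h import *
rel()"
```

```text
t 9.05 rel mm [-105.4  -10.    -0.4] F [-3.94  2.56 20.01] tool axes [[0.978, -0.207, 0.003], [-0.207, -0.978, 0.001], [0.002, -0.001, -1.0]]
```

The button is hard on its stop at 20 N. I'll raise the hand straight up and back it away.

>>> play_rows(
  increments="0 0 0 0 0 -0.005 0; 0 0 0 0 0 -0.03 0; 0 0 0 0 0 -0.07 0; 0 0 0 0 0 -0.11 0; 0 0 0 -0.02 0 -0.14 0; 0 0 0 -0.04 0 -0.16 0; 0 0 0 -0.04 0 -0.16 0; 0 0 0 -0.04 0 -0.16 0",
)

```text
time: 9.85
ee_pos: [0.4409, -0.2062, 0.2045]
eef_rot: [0.995, -0.104, 0.0, 0.0]
ft_force: [-0.3, -0.4, -0.9]
width: 0.0006
grip_force: 0.0
```

```bash
python3 - <<'E'
from h import *
rel();s,w,T=wrist();t=camera("top")
a=cv2.resize(w["color"][0:200,180:440],(520,400));b=cv2.resize(t["color"][140:260,245:385],(280,240))
b=cv2.copyMakeBorder(b,0,160,0,0,0);cv2.imwrite("pics/w4.png",np.hstack([a,b])[:,:,::-1])
E
```

```text
t 9.85 rel mm [-146.7  -10.3  157.5] F [-0.25 -0.4  -0.86] tool axes [[0.978, -0.207, 0.001], [-0.207, -0.978, 0.001], [0.0, -0.001, -1.0]]
```

View pics/w4.png

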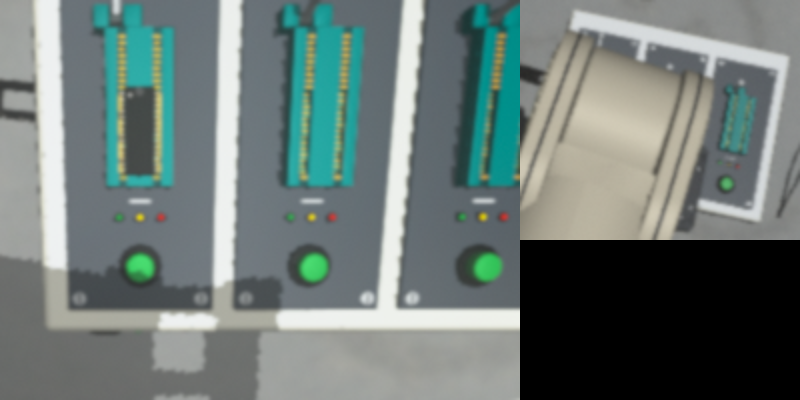

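The picture shows the lever flat at (117,8), the chip seated at (140,130) and the button up at (140,267). The hand is clear, so I'll hand in.

```bash
python3 -c "
from bench import *
print(close_job())"
```

```text
the job is handed in; nothing more can be done
None
```

I pushed the loaded (left) socket's lever flat, then pressed its green button fully and let it come up, and moved the hand clear. The chip looked seated in the last picture, and the job is handed in; no verdict came back.

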